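# Set and lock the bakery's customer screen

### The job

Set the customer screen on the bakery counter: swivel it until the white pointer on its turntable points at the orange mark on the base, and lean the screen back to 30 degrees from upright. Then swing the red-handled locking bar fully home against its stop, leaving the screen as set and the things around it where they are.

Things in the scene. Friction and masses are not known exactly. Their poses are not given: they have to be found in the camera images.
- stand: Fixed dark steel base of the screen stand: disc 210 mm in diameter and 12 mm thick, with a 70 mm wide tongue that runs out along its -y to y = -210 mm. Origin: on the counter, on the vertical swivel axis at the disc's centre. x: straight ahead of the stand, z up. A 34 mm high aluminium stop block stands on the tongue at x = 10 to 24, y = -207 to -177 mm.
- mark: Orange tab (30 x 12 mm, 6 mm thick) fixed on the base disc, 74 to 104 mm from the swivel axis. Origin: on the swivel axis, 12 mm above the counter; its x axis points from the swivel axis to the tab. It lies 12 to 32 degrees anticlockwise (seen from above) of the stand's x.
- pointer (a point): Tip of the white pointer (10 mm wide) on the grey turntable (136 mm in diameter), 70 mm from the swivel axis and 25 mm above the counter. Its x axis is the direction in which it points, which is also the way the screen faces.
- swivel (a joint): Swivel of the turntable with the screen about the vertical axis, rad: 0 when the pointer lies along the stand's x, grows anticlockwise seen from above; range -0.9 to 0.9. Stays where it is left (friction 0.12 N m).
- tilt (a joint): Lean of the screen, rad: 0 upright, grows as its top goes back, away from the side it faces; range -0.1 to 1.0. The horizontal tilt axis runs parallel to the screen's width, 120 mm above the counter, and crosses the swivel axis. Stays where it is left (friction 0.35 N m).
- grab_bar (a point): Middle of the round aluminium grab bar above the screen: 12 mm in diameter, 118 mm free between its two end posts, parallel to the screen's width (y), 150 mm from the tilt axis measured along the screen and 8 mm in front of it; 40 mm clear space from its centre line to the screen's top edge. x: the screen's facing normal, z: up along the screen.
- screen (a point): Centre of the lit face of the black screen: 200 mm wide (y), 140 mm high (z), 14 mm thick; x: its facing normal. It is 40 mm up the screen from the tilt axis and 16 mm in front of it.
- lock (a joint): Locking bar, rad: 0 fully home against the stop (bar along the stand's -y), grows as it opens, clockwise seen from above, towards the stand's -x; range 0 to 1.1. Stays where it is left (friction 0.15 N m).
- lock_hinge (a point): Vertical hinge axis of the locking bar, fixed on the base at x = 0, y = -150 mm of the stand, 20 mm above the counter.
- lock_handle (a point): Point on the axis of the upright red handle post at the end of the locking bar, 120 mm from its hinge and 64 mm above the counter. The post is 20 mm in diameter, its top 76 mm above the counter; the steel bar below it is 18 mm wide, its top 26 mm above the counter.
- jar: Shiny amber-brown glass biscuit jar with a knobbed lid, loose, 116 mm in diameter, 152 mm high; origin: centre of its underside. Leave it alone.
- loaf: Loose loaf of bread, 190 x 85 x 67 mm; origin: centre of its underside. Leave it alone.
- card_reader: Loose black card reader lying flat, 150 x 75 x 26 mm; origin: centre of its underside. Leave it alone.

How it is judged:
On the way, in this order (a step that is already met when the one before it is completed fails the run):
1. the pointer is at the mark and the screen leans back 30 degrees, the locking bar still open (angle between the x axis of pointer and the x axis of mark, either way round below 0.08 rad and value of joint tilt between 0.4363 and 0.6109 rad and value of joint lock above 0.3 rad), for 0.2 s.
2. the locking bar is swung home against its stop (value of joint lock below 0.06 rad), for 0.2 s.
At the end, for the whole second after the job is handed in: The pointer's direction is within 4.5 degrees of the orange mark's, the screen leans back 25 to 35 degrees from upright, and the locking bar is within 3.4 degrees of its stop; all three at rest (angle between the x axis of pointer and the x axis of mark, either way round below 0.08 rad and value of joint tilt between 0.4363 and 0.6109 rad and value of joint lock below 0.06 rad and velocity of joint swivel between -0.05 and 0.05 rad/s and velocity of joint tilt between -0.05 and 0.05 rad/s and velocity of joint lock between -0.05 and 0.05 rad/s); the robot touches nothing.
It fails at once if the jar is shifted by more than 30 mm or tipped (distance of jar from where it was at the start of the episode above 0.03 m or angle between jar's own z axis and vertical above 0.35 rad).
It fails at once if the loaf is shifted by more than 30 mm or tipped (distance of loaf from where it was at the start of the episode above 0.03 m or angle between loaf's own z axis and vertical above 0.35 rad).
It fails at once if the card reader is shifted by more than 30 mm or tipped (distance of card_reader from where it was at the start of the episode above 0.03 m or angle between card_reader's own z axis and vertical above 0.35 rad).
It also fails if it takes over 46 s, if anything falls off the work surface, if the arm or the gripper's body presses on something with over 40 N, if the wrist force passes 120 N, or if a joint passes its speed limit or range.

### The arm

A 7-joint arm with a two-finger parallel gripper is mounted at the origin on the work surface. World frame = base frame: x ahead of the robot, y to its left, z up, the work surface at z = 0. Lengths are in m, angles in rad, forces in N, time in s.
With the tool pointing down it reaches from about 0.425 to 0.925 m from the base axis. Payload 6.8 kg.
Tool frame: the origin (TCP) lies on the centre line of the jaws, within the pads' length; the fingertips stand 14 mm ahead of it and the grasp point (between the pads) lies 5 mm behind it (bot.finger_overhang is the distance from the TCP to the fingertips, in m); z points along the fingers, y is the line along which they close (so a half turn about z gives the same grasp; the last joint's range is limited). The gripper opens to 85 mm and grips with 20 to 120 N. Pads are 22 mm wide; open, the fingers measure 114 mm over their backs; the gripper's body (76 mm by 85 mm) begins 54 mm behind the grasp point. The pads swing forward as they close: fully open they stand 13 mm farther back than shut.
Start: joints at [1.227, 0.477, 0.022, 1.555, -0.011, 1.109, -0.083], TCP at [0.158, -0.656, 0.245] pointing down, gripper open.
Joint ranges: [-2.96, 2.96], [-0.34, 2.1], [-1.41, 1.46], [0.24, 2.44], [-1.37, 4.51], [0.17, 1.92], [-2.96, 2.96]. Speed limits (rad/s): [2.39, 2.39, 3.14, 3.14, 3.14, 3.14, 3.14].

### API

Orientations are given as a unit quaternion [w, x, y, z].
In Python, from station import bot gives the robot as it stands.
- The arm moves only by the shell command python3 -m inch 'ROWS' [OPENING] [FORCE]. ROWS is JSON, a list of rows, each a list of 4 numbers: the shift along the tool's x, y, z in m, then the turn about the tool's z in degrees. A call has 1 to 12 rows; each row shifts and turns the commanded pose from where the row before left it, along the tool's axes as they then stand; what a row does not reach is not made up. A row lasts 1/10 s, in which the tool goes at most 50 mm and 8.59 degrees, less where a joint would pass 70% of its speed; a pose out of reach is approached as far as the arm can. A call is refused whole if a number of a shift passes 0.05 or a number of a turn 8.59, either way. A call with a gripper value outside its range is refused whole. OPENING is the finger opening in m, from 0 to 0.0854, set as the call begins (- or left out, the last holds). The fingers move at their own pace and stop on an object; FORCE is the grip in N (left out, the last holds). Time passes only in rows, so rows that do not move let the fingers close. It gives the time, the measured TCP pose, the force, the opening and the grip force at its end, in the units of the state.
- bot.get_obs(): the state, without advancing time (a new reading comes with each control period).
- bot.read_camera(name): name is "scene" or "side" or "wrist"; returns a dict with "color" (420x560x3 uint8, red, green, blue), "mtx" (3x3 intrinsics, pixels), "dist_coeffs" ([k1, k2, p1, p2, k3] as OpenCV has them; the pictures are not rectified), "world_from_camera" (4x4, takes a point from camera to world coordinates); the wrist camera has in their place "hand_eye" (4x4, takes a point from camera to tool coordinates, whose origin is the TCP and whose axes are the flange's). Camera axes: x right, y up, looking along -z (the intrinsics and any distortion apply to the point x, -y, -z); pixel columns grow to the right and rows downward; lengths in m; the calibration is good to about 2 mm. A picture is of the moment at which its call begins: read the wrist's pose just before it. There is no depth.
- bot.hand_in(): hands the job in; it is judged then, once.
The state is a dict: "t": time; "q": joint angles; "joint_vel": joint speeds; "joint_torque": joint torques, N m; "eef_pos": TCP position; "tool_rot": TCP orientation; "contact_force": force on the tool from outside, world axes, zero at the start; "torque": the same for the moment, N m; "gripper_width": opening from 0.0 (shut) to 1.0 (fully open); "grasp_force": force on a finger pad.
Only numpy, scipy, OpenCV 4.12 (cv2) and the standard library are available. Lean on these libraries where they do the work, as an engineer would, in place of code of your own. Each camera call takes 0.05 s, during which the arm holds its last target. There are 200 camera calls.

## Working session

There is one attempt and no reset: what is moved stays moved. The work goes in short steps, Python scripts to look and compute and a shell command to move; the robot and the scene stay as the last step left them, time stands still between calls to the robot, and variables do not carry over. Pictures are saved under pics/ and viewed, at most 10 in all, crops included, and the job is handed in when it is done.

```bash
ls; mkdir -p pics; python3 - <<'E'
from station import bot
import cv2,numpy as np
o=bot.get_obs();print(o['t'],o['eef_pos'],o['tool_rot'])
for n in ["scene","side"]:
    c=bot.read_camera(n);cv2.imwrite(f"pics/{n}0.png",c["color"][:,:,::-1])
    print(n,c["mtx"].tolist(),c["dist_coeffs"],np.round(c["world_from_camera"],4).tolist())
E
```

```text
pics
0.0 [ 0.15753418 -0.65577655  0.24433031] [-9.01188454e-04  9.93058647e-01  1.17616664e-01 -1.78950585e-04]
scene [[459.9786204191367, 0.0, 287.6544553508431], [0.0, 459.9786204191367, 211.6026774817966], [0.0, 0.0, 1.0]] [-0.08506439  0.          0.          0.          0.        ] [[-0.3772, -0.705, 0.6006, 1.3545], [0.9261, -0.2885, 0.2431, 0.3489], [0.0019, 0.6479, 0.7617, 1.2028], [0.0, 0.0, 0.0, 1.0]]
side [[428.98781793393294, 0.0, 271.25663094921265], [0.0, 428.98781793393294, 207.3325654491898], [0.0, 0.0, 1.0]] [-0.0944791  0.         0.         0.         0.       ] [[-0.8364, -0.4292, 0.3411, 0.875], [0.5479, -0.6331, 0.5468, 0.5728], [-0.0187, 0.6442, 0.7647, 0.9567], [0.0, 0.0, 0.0, 1.0]]
```

View pics/scene0.png

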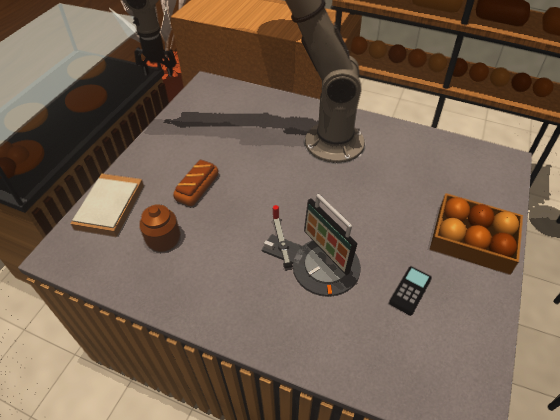

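View pics/side0.png

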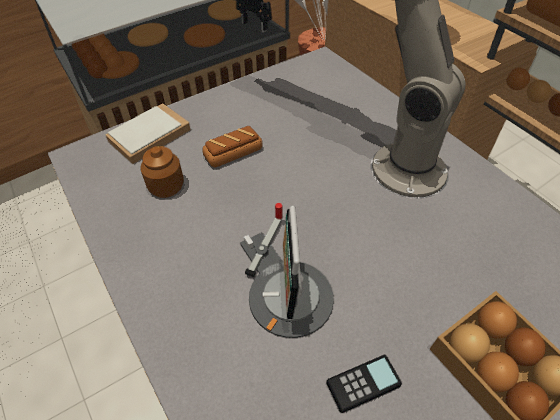

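The scene view shows the stand at about (327,265), the orange mark at (329,289), the pointer at about (315,270) and the red handle at (276,212). The jar is at (159,228), the loaf at (196,182) and the card reader at (411,290). I'll enlarge both views.

```bash
python3 - <<'E'
import cv2,numpy as np
a=cv2.imread("pics/scene0.png")[180:310,250:380]; b=cv2.imread("pics/side0.png")[195:345,225:345]
a=cv2.resize(a,None,fx=4,fy=4,interpolation=3)
b=cv2.resize(b,None,fx=4,fy=4,interpolation=3)
cv2.imwrite("pics/a.png",a);cv2.imwrite("pics/b.png",b)
E
```

```text
(no output)
```

View pics/a.png

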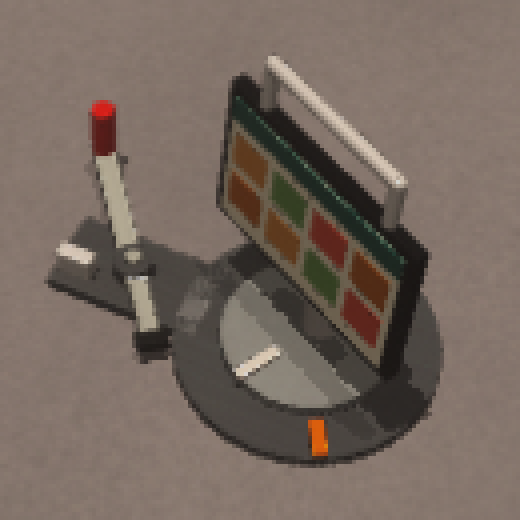

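View pics/b.png

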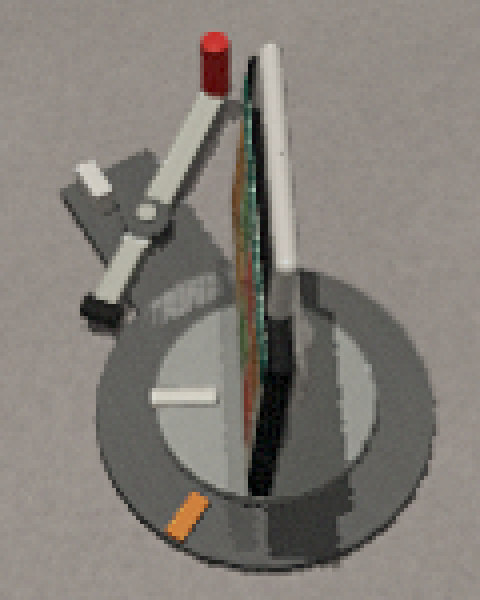

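The crops give the bar ends, pointer, mark, handle top, hinge and tongue corners. I'll fit the whole assembly from both views.

```bash
cat > fit.py <<'E'
import cv2,numpy as np
from scipy.optimize import least_squares
from scipy.spatial.transform import Rotation as R
def Rz(a): return R.from_euler('z',a).as_matrix()
def proj(c,P,W=None):
    W=c["world_from_camera"] if W is None else W
    p=(np.atleast_2d(P)-W[:3,3])@W[:3,:3]; p=p*[1,-1,-1]
    return cv2.projectPoints(p,np.zeros(3),np.zeros(3),c["mtx"],np.array(c["dist_coeffs"]))[0][:,0]
def model(p):
    x,y,yaw,sw,ti,lo,mk=p; o=np.array([x,y,0]); S=Rz(yaw); T=Rz(yaw+sw)
    B=T@R.from_euler('y',-ti).as_matrix()
    ta=o+[0,0,.12]
    h=lambda z:S@[0,-.15,z]+o
    d=Rz(-lo)@[0,-1,0]
    M=Rz(yaw+mk)
    return dict(b1=ta+B@[.008,-.064,.15],b2=ta+B@[.008,.064,.15],pt=o+T@[.07,0,.026],ps=o+T@[.040,0,.026],
      ht=h(.076)+S@d*.12,hg=h(.03),mo=o+M@[.104,0,.018],mi=o+M@[.074,0,.018],
      t1=o+S@[.035,-.21,.012],t2=o+S@[-.035,-.21,.012],gb=ta+B@[.008,0,.15],B=B,hd=h(.064)+S@d*.12)
E
cat > run.py <<'E'
from fit import *; from station import bot
cs=[bot.read_camera(n) for n in("scene","side")]
ob=[dict(b1=(272,62),b2=(403,183),pt=(240,371),ht=(103,107),hg=(132,256),mo=(320,455),mi=(317,421),t1=(47,283),t2=(90,218)),
    dict(b1=(269,47),b2=(285,268),pt=(151,398),ht=(215,42),hg=(147,212),mo=(178,537),mi=(200,496),t1=(62,190),t2=(150,152))]
# disc silhouettes: (left,right,bottom)
ext=[(172,443,463),(96,436,572)];off=[(250,180),(225,195)]
th=np.linspace(0,2*np.pi,180)
def res(p,names=False):
    m=model(p);r=[];n=[]
    for c,o,e,f in zip(cs,ob,ext,off):
        for k,v in o.items():
            r+=list(proj(c,m[k])[0]-((np.array(v)+.5)/4-.5+f));n+=[k,k]
        ring=np.concatenate([np.c_[p[0]+.105*np.cos(th),p[1]+.105*np.sin(th),0*th+z] for z in(0,.012)])
        q=proj(c,ring); r+=[q[:,0].max()-(f[0]+e[1]/4),q[:,1].max()-(f[1]+e[2]/4)]; n+=['R','Bt']
    return list(zip(n,np.round(r,1))) if names else r
best=min((least_squares(res,[.6,.1,y,0.,.1,.8,.35],loss='soft_l1') for y in(-.6,0,.6,1.2)),key=lambda s:s.cost)
np.set_printoptions(precision=4,suppress=True)
print(best.x,best.cost);print(res(best.x,True));m=model(best.x)
for k in('gb','hd','pt','hg','t1'):print(k,m[k])
np.save('p.npy',best.x)
# rough positions of the others
for i,c in enumerate(cs):
    for nm,uv in dict(jar=[(160,245),(162,190)],card=[(411,292),(364,383)],loaf=[(196,187),(233,152)]).items():
        u=cv2.undistortPoints(np.array([[uv[i]]],float),c["mtx"],np.array(c["dist_coeffs"]))[0,0]
        W=c["world_from_camera"];d=W[:3,:3]@[u[0],-u[1],-1];print(nm,(W[:3,3]-d*W[2,3]/d[2])[:2])
E
python3 run.py
```

```text
[ 0.5691  0.163  -0.0576 -0.4908  0.0593  0.9151  0.4803] 8.11537636654732
[('b1', np.float64(1.0)), ('b1', np.float64(0.9)), ('b2', np.float64(-0.8)), ('b2', np.float64(-0.0)), ('pt', np.float64(-0.3)), ('pt', np.float64(1.1)), ('ht', np.float64(0.4)), ('ht', np.float64(0.3)), ('hg', np.float64(0.7)), ('hg', np.float64(0.7)), ('mo', np.float64(0.6)), ('mo', np.float64(-0.6)), ('mi', np.float64(0.4)), ('mi', np.float64(-0.8)), ('t1', np.float64(0.2)), ('t1', np.float64(-1.3)), ('t2', np.float64(-0.6)), ('t2', np.float64(-0.7)), ('R', np.float64(0.1)), ('Bt', np.float64(0.5)), ('b1', np.float64(-0.0)), ('b1', np.float64(2.2)), ('b2', np.float64(0.2)), ('b2', np.float64(-1.4)), ('pt', np.float64(0.1)), ('pt', np.float64(0.1)), ('ht', np.float64(-0.1)), ('ht', np.float64(-0.5)), ('hg', np.float64(-0.1)), ('hg', np.float64(0.9)), ('mo', np.float64(-0.9)), ('mo', np.float64(-0.5)), ('mi', np.float64(0.4)), ('mi', np.float64(-0.3)), ('t1', np.float64(-0.7)), ('t1', np.float64(-0.2)), ('t2', np.float64(-0.1)), ('t2', np.float64(-1.3)), ('R', np.float64(-0.0)), ('Bt', np.float64(0.3))]
gb [0.5684 0.1634 0.2702]
hd [ 0.4613 -0.0544  0.064 ]
pt [0.6289 0.1265 0.026 ]
hg [0.5605 0.0132 0.03  ]
t1 [ 0.592  -0.0487  0.012 ]
jar [ 0.6955 -0.3655]
card [0.5599 0.429 ]
loaf [ 0.4235 -0.3851]
jar [ 0.687  -0.3569]
card [0.5559 0.4245]
loaf [ 0.422 -0.381]
```

```bash
cat > go.py <<'E'
import sys,numpy as np
from scipy.spatial.transform import Rotation as R
from station import bot
def delta(P):
    o=bot.get_obs();q=np.array(o['tool_rot']);T=R.from_quat(q[[1,2,3,0]]).as_matrix()
    y=np.degrees(np.arctan2(T[1,1],T[0,1]))
    print('t',o['t'],'pos',np.round(o['eef_pos'],4),'ytool deg',round(y,2),'tool delta',np.round(T.T@(np.array(P)-o['eef_pos']),4),'q',np.round(o['q'],2),'F',np.round(o['contact_force'],1))
if __name__=='__main__': delta([float(v) for v in sys.argv[1:4]])
E
R='[0.0346,-0.0222,-0.0079,0]'
python3 -m inch '[[0.0346,-0.0222,-0.0079,0],[0.0346,-0.0222,-0.0079,0],[0.0346,-0.0222,-0.0079,0],[0.0346,-0.0222,-0.0079,0],[0.0346,-0.0222,-0.0079,0],[0.0346,-0.0222,-0.0079,0],[0.0346,-0.0222,-0.0079,0],[0.0346,-0.0222,-0.0079,0],[0.0346,-0.0222,-0.0079,0],[0.0346,-0.0222,-0.0079,0],[0.0346,-0.0222,-0.0079,0],[0.0346,-0.0222,-0.0079,0]]' 0.0854
python3 go.py .568 .163 .34
```

```text
t: 1.4
eef_pos: [0.5, -0.299, 0.3404]
tool_rot: [0.0, 0.993, 0.118, -0.0]
contact_force: [0.3, -0.5, -0.1]
gripper_width: 1.0
grasp_force: 0.0
t 1.4 pos [ 0.5    -0.299   0.3404] ytool deg -76.5 tool delta [ 1.740e-01 -4.333e-01  4.000e-04] q [ 0.59  0.26 -0.2   1.65  0.05  1.24 -0.95] F [ 0.3 -0.5 -0.1]
```

```bash
python3 -m inch '[[0.0174,-0.0433,0,0],[0.0174,-0.0433,0,0],[0.0174,-0.0433,0,0],[0.0174,-0.0433,0,0],[0.0174,-0.0433,0,0],[0.0174,-0.0433,0,0],[0.0174,-0.0433,0,0],[0.0174,-0.0433,0,0],[0.0174,-0.0433,0,0],[0.0174,-0.0433,0,0]]' >/dev/null
python3 -m inch '[[0,0,0,-7.5],[0,0,0,-7.5],[0,0,0,-7.5],[0,0,0,-7.5],[0,0,0,-7.5],[0,0,0,-7.6],[0,0,0,0]]' 0.06
python3 go.py .568 .163 .265
python3 - <<'E'
from fit import *; from station import bot
o=bot.get_obs();c=bot.read_camera("wrist");T=np.eye(4);T[:3,:3]=R.from_quat(np.array(o['tool_rot'])[[1,2,3,0]]).as_matrix();T[:3,3]=o['eef_pos']
W=T@c["hand_eye"];m=model(np.load('p.npy'));im=c["color"][:,:,::-1].copy()
for k in('b1','b2','gb','pt','mo','mi'):
    u=proj(c,m[k],W)[0];print(k,u);cv2.circle(im,tuple(int(v) for v in u),3,(255,0,255),1)
cv2.imwrite('pics/w1.png',im)
E
```

```text
t: 3.1
eef_pos: [0.5671, 0.1611, 0.3399]
tool_rot: [-0.0, 0.872, 0.49, -0.0]
contact_force: [0.1, 0.9, 0.3]
gripper_width: 0.701
grasp_force: 0.0
t 3.1 pos [0.5671 0.1611 0.3399] ytool deg -31.34 tool delta [ 0.0021 -0.0002  0.0749] q [ 0.08  0.32 -0.6   1.62  0.19  1.26 -1.09] F [0.1 0.9 0.3]
b1 [277.72535138 302.55138712]
b2 [277.68225819 127.83482866]
gb [277.70650143 223.28499949]
pt [326.71812275 163.93967827]
mo [320.82049139 101.49225821]
mi [308.10402276 120.04610833]
```

View pics/w1.png

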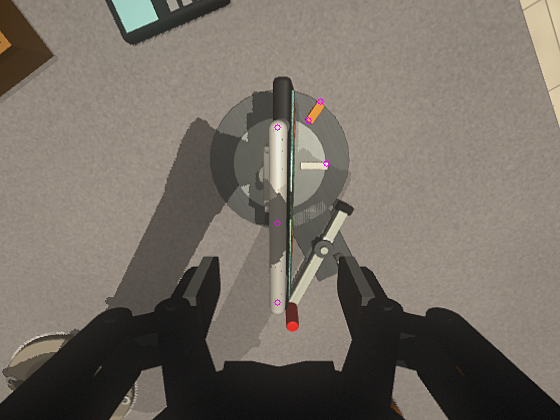

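The wrist view confirms the fit: the bar runs along column 277, its middle is near (277,218), and the markers sit on the pointer and the mark. Next I descend and grip.

```bash
python3 -m inch '[[0.002,0,0.025,0],[0,0,0.025,0],[0,0,0.025,0],[0,0,0,0],[0,0,0,0]]' 0.06
python3 -m inch '[[0,0,0,0],[0,0,0,0],[0,0,0,0],[0,0,0,0],[0,0,0,0],[0,0,0,0]]' 0 30
python3 go.py .5691 .163 .265
```

```text
t: 3.65
eef_pos: [0.5683, 0.1631, 0.2655]
tool_rot: [-0.0, 0.872, 0.489, -0.0]
contact_force: [0.5, -0.4, 0.6]
gripper_width: 0.701
grasp_force: 0.0
t: 4.25
eef_pos: [0.5686, 0.1633, 0.2661]
tool_rot: [0.0, 0.872, 0.489, 0.001]
contact_force: [-1.2, -0.4, 5.2]
gripper_width: 0.125
grasp_force: 29.3
t 4.25 pos [0.5686 0.1633 0.2661] ytool deg -31.4 tool delta [-0.      0.0006  0.0011] q [ 0.07  0.38 -0.58  1.71  0.23  1.12 -1.13] F [-1.2 -0.4  5.2]
```

```bash
python3 -m inch '[[0,0,0,-5],[0,0,0,-7.2],[0,0,0,-7.2],[0,0,0,-7.2],[0,0,0,-7.2],[0,0,0,-7.2],[0,0,0,-7.2],[0,0,0,-5],[0,0,0,-2.4],[0,0,0,0],[0,0,0,0]]'
python3 go.py .5691 .163 .265
```

```text
t: 5.35
eef_pos: [0.5686, 0.1627, 0.2661]
tool_rot: [0.001, 0.543, 0.839, 0.0]
contact_force: [-1.5, -1.4, 8.2]
gripper_width: 0.129
grasp_force: 29.5
t 5.35 pos [0.5686 0.1627 0.2661] ytool deg 24.17 tool delta [0.0001 0.0005 0.0011] q [ 0.21  0.43 -0.78  1.7   0.32  1.15 -0.24] F [-1.5 -1.4  8.2]
```

```bash
python3 -m inch '[[0,-0.0099,0.0004,0],[0,-0.01,0.001,0],[0,-0.0098,0.0017,0],[0,-0.0096,0.0024,0],[0,-0.0096,0.003,0],[0,-0.0092,0.0035,0],[0,-0.009,0.0043,0],[0,0,0,0],[0,0,0,0]]' - 25
python3 - <<'E'
from station import bot
import cv2
for n,(r,c0) in dict(scene=(180,250),side=(195,225)).items():
    c=bot.read_camera(n)["color"][:,:,::-1][r:r+150,c0:c0+140]
    cv2.imwrite(f"pics/{n}2.png",cv2.resize(c,None,fx=4,fy=4,interpolation=3))
E
python3 go.py .5691 .163 .265
python3 -c "
import cv2,numpy as np
cv2.imwrite('pics/c2.png',cv2.resize(np.hstack([cv2.imread('pics/scene2.png'),cv2.imread('pics/side2.png')]),(800,429)))"
```

```text
t: 6.25
eef_pos: [0.5053, 0.1347, 0.248]
tool_rot: [-0.001, 0.543, 0.84, -0.002]
contact_force: [-2.9, -1.3, 4.0]
gripper_width: 0.128
grasp_force: 29.8
t 6.35 pos [0.5061 0.135  0.2483] ytool deg 24.21 tool delta [-0.0003  0.0689 -0.0169] q [ 0.29  0.33 -0.81  1.87  0.27  1.06 -0.2 ] F [-3.1 -2.3  5.5]
```

View pics/c2.png

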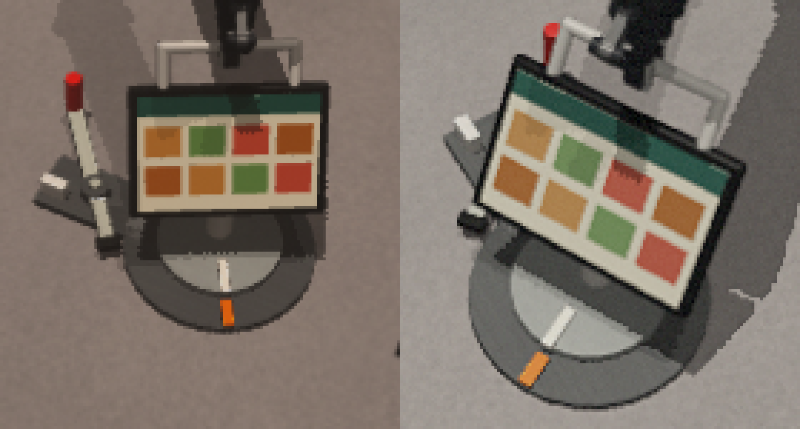

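The pointer lines up with the mark and the tilt follows the planned arc. Next I release, back off upward and turn for the handle.

```bash
python3 -m inch '[[0,0,0,0],[0,0,0,0],[0,0,0,0],[0,0,-0.02,0],[0,0,-0.035,0],[0,0,-0.035,0],[0,0,0,0]]' 0.03
python3 -m inch '[[0,0,0,8],[0,0,0,8],[0,0,0,8],[0,0,0,8],[0,0,0,8],[0,0,0,8],[0,0,0,8],[0,0,0,8],[0,0,0,8],[0,0,0,8],[0,0,0,0]]' 0.06
python3 go.py .4613 -.0544 .16
```

```text
t: 7.05
eef_pos: [0.5092, 0.1372, 0.3435]
tool_rot: [0.003, 0.543, 0.84, 0.003]
contact_force: [-1.1, 0.3, -0.2]
gripper_width: 0.351
grasp_force: 0.0
t: 8.15
eef_pos: [0.5069, 0.1356, 0.3382]
tool_rot: [0.0, 0.956, 0.294, -0.0]
contact_force: [-0.3, -0.0, 1.5]
gripper_width: 0.704
grasp_force: 0.0
t 8.15 pos [0.5069 0.1356 0.3382] ytool deg -55.84 tool delta [-0.1443  0.1317  0.1782] q [ 0.17  0.21 -0.63  1.76  0.13  1.22 -1.47] F [-0.3 -0.   1.5]
```

```bash
python3 -m inch '[[-0.0289,0.0263,0,0],[-0.0289,0.0263,0,0],[-0.0289,0.0263,0,0],[-0.0289,0.0263,0,0],[-0.0289,0.0264,0,0],[0,0,0.04,0],[0,0,0.045,0],[0,0,0.045,0],[0,0,0.045,0],[0,0,0,0],[0,0,0,0]]' 0.07 >/dev/null
python3 go.py .4613 -.0544 .058
python3 - <<'E'
from fit import *; from station import bot
o=bot.get_obs();c=bot.read_camera("wrist");T=np.eye(4);T[:3,:3]=R.from_quat(np.array(o['tool_rot'])[[1,2,3,0]]).as_matrix();T[:3,3]=o['eef_pos']
p=np.load('p.npy');p[3]=p[6];p[4]=.53
W=T@c["hand_eye"];m=model(p);im=c["color"][:,:,::-1].copy()
for k in('b1','b2','ht','pt','mo','hg'):
    u=proj(c,m[k],W)[0];print(k,u);cv2.circle(im,tuple(int(v) for v in u),4,(255,0,255),1)
cv2.imwrite('pics/w3.png',im)
E
```

```text
t 9.25 pos [ 0.4615 -0.0542  0.1641] ytool deg -55.64 tool delta [-0.0002  0.0002  0.1061] q [ 0.41  0.28 -0.49  2.1   0.18  0.81 -1.16] F [0.4 0.5 0.3]
b1 [-1080.95284751 -1057.28233852]
b2 [-20127.33448342  -8725.05673859]
ht [277.46075934 218.49300106]
pt [ 102.20851833 -243.03209316]
mo [ 108.3536907  -310.55677387]
hg [277.60670747  52.41663649]
```

View pics/w3.png

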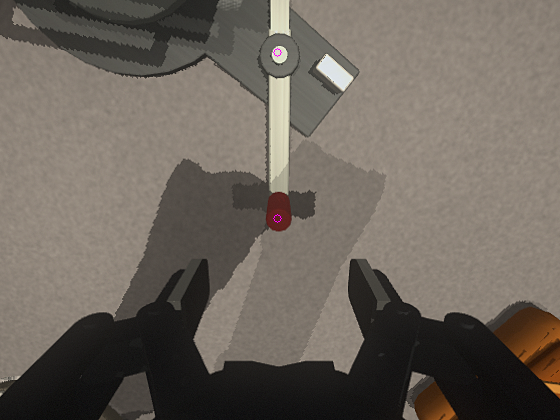

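The wrist view shows the handle top at (278,218) and the hinge at (278,53), both exactly where the model puts them. I'll descend and grasp.

```bash
python3 -m inch '[[0,0,0.035,0],[0,0,0.035,0],[0,0,0.036,0],[0,0,0,0],[0,0,0,0],[0,0,0,0]]' 0.07
python3 -m inch '[[0,0,0,0],[0,0,0,0],[0,0,0,0],[0,0,0,0],[0,0,0,0],[0,0,0,0]]' 0 30
python3 go.py .5536 -.1066 .058
```

```text
t: 9.9
eef_pos: [0.4638, -0.0546, 0.0604]
tool_rot: [0.001, 0.956, 0.294, 0.002]
contact_force: [0.1, -0.1, 0.6]
gripper_width: 0.82
grasp_force: 0.0
t: 10.5
eef_pos: [0.4619, -0.0546, 0.0584]
tool_rot: [0.0, 0.956, 0.294, 0.0]
contact_force: [-1.9, -0.3, 7.1]
gripper_width: 0.225
grasp_force: 29.1
t 10.5 pos [ 0.4619 -0.0546  0.0584] ytool deg -55.79 tool delta [0.0466 0.0945 0.0005] q [ 0.33  0.46 -0.41  2.17  0.33  0.57 -1.3 ] F [-1.9 -0.3  7.1]
```

```bash
python3 -m inch '[[0.0008,0.0137,0,-6.55],[0.0008,0.0137,0,-6.55],[0.0008,0.0137,0,-6.55],[0.0008,0.0137,0,-6.55],[0.0008,0.0137,0,-6.55],[0.0008,0.0137,0,-6.55],[0.0008,0.0137,0,-6.55],[0.0008,0.0137,0,-6.55],[0,0,0,0],[0,0,0,0]]'
python3 go.py .5536 -.1066 .058
```

```text
t: 11.5
eef_pos: [0.5529, -0.1062, 0.0583]
tool_rot: [-0.001, 0.728, 0.686, -0.001]
contact_force: [-5.3, 1.4, 10.9]
gripper_width: 0.228
grasp_force: 30.6
t 11.5 pos [ 0.5529 -0.1062  0.0583] ytool deg -3.36 tool delta [-0.0004  0.0007  0.0003] q [ 0.55  0.62 -0.61  1.93  0.51  0.75 -0.42] F [-5.3  1.4 10.9]
```

Now a small nudge to feel the stop.

```bash
python3 -m inch '[[0,0.002,0,0],[0,0.002,0,0],[0,0,0,0],[0,0,0,0]]'
python3 go.py .5536 -.1066 .058
```

```text
t: 11.9
eef_pos: [0.5531, -0.1063, 0.0581]
tool_rot: [-0.003, 0.727, 0.686, -0.004]
contact_force: [-17.2, 1.7, 21.4]
gripper_width: 0.224
grasp_force: 32.4
t 11.9 pos [ 0.5531 -0.1063  0.0581] ytool deg -3.35 tool delta [-0.0003  0.0005  0.0001] q [ 0.55  0.62 -0.61  1.92  0.51  0.76 -0.42] F [-17.2   1.7  21.4]
```

The stop is reached: 17 N and no motion. I'll relax, release, retreat and check.

```bash
python3 -m inch '[[0,-0.003,0,0],[0,0,0,0],[0,0,0,0]]'
python3 -m inch '[[0,0,0,0],[0,0,0,0],[0,0,0,0],[0,0,-0.03,0],[0,0,-0.04,0],[0,0,-0.05,0],[0,0,-0.05,0],[0,-0.04,-0.03,0],[0,-0.04,0,0],[0,0,0,0],[0,0,0,0]]' 0.06
python3 - <<'E'
from station import bot
import cv2,numpy as np
L=[]
for n,(r,c0) in dict(scene=(180,250),side=(195,225)).items():
    c=bot.read_camera(n)["color"][:,:,::-1][r:r+150,c0:c0+140]
    L.append(cv2.resize(c,(400,429),interpolation=3))
cv2.imwrite('pics/c4.png',np.hstack(L))
E
python3 go.py .5536 -.1066 .058
```

```text
t: 12.2
eef_pos: [0.5529, -0.1062, 0.0582]
tool_rot: [-0.001, 0.727, 0.686, -0.001]
contact_force: [-8.1, 1.9, 13.1]
gripper_width: 0.221
grasp_force: 31.0
t: 13.3
eef_pos: [0.4745, -0.1027, 0.258]
tool_rot: [0.001, 0.728, 0.686, -0.0]
contact_force: [0.1, 0.2, -0.3]
gripper_width: 0.702
grasp_force: 0.0
t 13.4 pos [ 0.4757 -0.1023  0.2578] ytool deg -3.4 tool delta [0.0003 0.0779 0.1998] q [ 0.78  0.24 -0.79  1.94  0.19  1.04 -0.16] F [ 1.2 -0.4 -1.1]
```

View pics/c4.png

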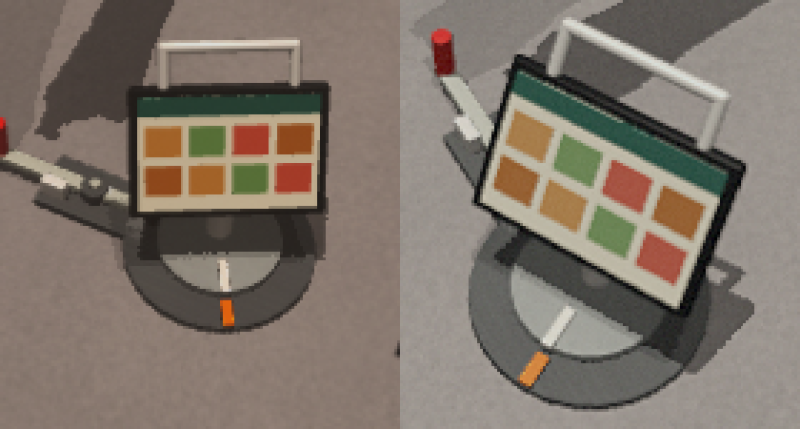

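The screen has stayed as set and the bar lies against the stop block. I'll do one numeric check of swivel and tilt.

```bash
python3 - <<'E'
from fit import *; from station import bot
cs=[bot.read_camera(n) for n in("scene","side")];p0=np.load('p.npy')
ob=[dict(b1=(162,43),b2=(297,42),pt=(224,290),mo=(228,325),mi=(226,301)),dict(b1=(168,24),b2=(326,98),pt=(145,345),mo=(127,384),mi=(142,354))]
off=[(250,180),(225,195)]
def f(v):
    p=p0.copy();p[3],p[4],p[6]=v;m=model(p)
    return np.concatenate([proj(c,m[k])[0]-(np.array(u)/2.86-.3+o) for c,b,o in zip(cs,ob,off) for k,u in b.items()])
s=least_squares(f,[.48,.52,.48]);print(s.x,np.round(s.fun,1))
E
```

```text
[0.47244917 0.54472268 0.4774523 ] [ 1.5  1.  -0.2  0.5  1.2  0.4  0.7 -0.5  0.5 -0.9  1.4  0.1 -1.1 -0.7
  0.3  0.1 -1.  -0.6  0.6 -0.2]
```

Swivel is 0.005 rad from the mark and tilt is 0.545 rad, both well inside tolerance.

```bash
python3 -c "
from station import bot
print(bot.hand_in())"
```

```text
the job is handed in; nothing more can be done
None
```

The job is handed in at about 13.5 s, but no verdict came back. By my last camera fit the pointer is about 0.3° off the mark and the screen leans back about 31°. The locking bar was pushed against its stop, and the gripper is clear of everything.

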